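Feed a coffee capsule into its holder with the push stick

TASK

Pick up the wooden push stick and use it to feed the copper capsule along the metal guide channel, under its roof, until it has driven the hidden follower at the end fully home, pushing gently: the capsule dents if it is rammed, and fingers must not touch it. Then draw the stick out again, leaving the capsule inside, and lay the stick down flat on the hob cover board clear of the channel. Leave the mug, the salt shaker and the honey jar where they are.

Things in the scene. Friction and masses are not known exactly. Their poses are not given: they have to be found in the camera images.
- push_stick: Wooden push stick, 225 mm long, about 90 g, flat on the board. Origin: underside, under the middle of its dark grip block (50 long x 24 wide x 42 mm high; grip its 24 mm width from above). x axis: along the shaft (14 wide, 14 high, bottom level with the block's) to the dark head (28 wide, 14 high, 20 long), whose flat end is 200 mm from the origin. z up. It is heavier towards the head: hold it firmly.
- stick_tip (a point): Middle of the flat end face of the push stick's head, 200 mm ahead of the stick's origin and 7 mm above its underside.
- capsule: Copper coloured coffee capsule, upright cylinder 34 mm in diameter and 26 mm high, 30 g (mass varies). Origin: centre of its underside. It stands in the open trough of the guide. Stick forces above 15 N dent it.
- guide: Fixed aluminium channel. Origin: underside, middle of the mouth. x: feed direction, y across, z up. 57 mm wide overall, floor 3 mm thick, 37 mm between its straight walls. Mouth at x = 0, with two flared wings out to x = -20 mm (27 mm either side of the middle). Open trough with walls to z = 22 mm up to x = 75 mm; roofed beyond (see point roof_edge). Closed end at x = 215 mm.
- follower (a joint): Travel of the follower block hidden in the channel: 0 at the start, 0.010 m fully home against its stop. Its face starts somewhere from x = 122 to 154 mm of the guide, unseen, new each time. It slides stiffly (about 5 N) and stays where pushed; its rubber face yields about 0.3 mm per N. Once home the force climbs above 5 N: a push of about 9 N means fully home.
- roof_edge (a point): Middle of the roof's near edge, at guide x = 75 mm, z = 33 mm (underside of the roof; its top is at 36 mm). The roof has a 14 mm wide slot along its middle as far as x = 115 mm and is closed from there on.
- cover_board: Fixed hob cover of light wood, 470 (x) by 600 mm (y), flat on top. Origin: under its middle, at the level of the worktop; its top, on which everything stands, is 70 mm above the origin.
- mug: White mug with a diamond pattern, 83 mm wide, 94 mm high, on the board; bystander. Origin: centre of its underside.
- salt: Salt shaker, 44 mm wide, 90 mm high, on the board; bystander. Origin: centre of its underside.
- honey: Honey jar, about 70 mm wide, 102 mm high, on the board; bystander. Origin: centre of its underside.
Mind the look-alikes: they are no part of the job. Of the things shaped like the capsule, the copper one is meant.

How it is judged:
On the way, in this order (a step that is already met when the one before it is completed fails the run):
1. the capsule has been fed in under the roof of the channel (x of capsule in the frame of guide above 0.09 m).
2. the follower has been driven home (value of joint follower above 0.0085 m), for 0.1 s.
At the end, for the whole second after the job is handed in: follower home (over 8.5 of its 10 mm); capsule upright in the channel, centre over 105 mm past the mouth; push stick at rest flat on the cover board (within 5 mm), its tip at least 5 mm before the mouth or 45 mm to the side of the channel's middle (value of joint follower above 0.0085 m and x of capsule in the frame of guide above 0.105 m and z of capsule in the frame of guide below 0.008 m and angle between capsule's own z axis and vertical below 0.15 rad and (x of stick_tip in the frame of guide below -0.005 m or y of stick_tip in the frame of guide above 0.045 m or y of stick_tip in the frame of guide below -0.045 m) and angle between push_stick's own z axis and vertical below 0.1 rad and height (world z) of push_stick between 0.065 and 0.075 m and linear speed of each of push_stick, capsule below 0.02 m/s); the robot touches nothing.
It fails at once if the stick presses on the capsule with more than 15 N (contact force between push_stick and capsule above 15 N).
It fails at once if the fingers touch the capsule (contact force between the fingers and capsule above 0.3 N).
It fails at once if the patterned mug is moved by more than 15 mm (distance of mug from where it was at the start of the episode above 0.015 m).
It fails at once if the salt shaker is moved by more than 15 mm (distance of salt from where it was at the start of the episode above 0.015 m).
It fails at once if the honey jar is moved by more than 15 mm (distance of honey from where it was at the start of the episode above 0.015 m).
It also fails if it takes over 48 s, if anything falls off the work surface, if the arm or the gripper's body presses on something with over 40 N, if the wrist force passes 120 N, or if a joint passes its speed limit or range.

ROBOT

A 6-joint arm with a two-finger parallel gripper is mounted at the origin on a cart in front of the work surface, level with it; the furniture and walls round the work are solid. World frame = base frame: x ahead of the robot, y to its left, z up, the work surface at z = 0. Lengths are in m, angles in rad, forces in N, time in s.
With the tool pointing down it reaches from about 0.3 to 0.875 m from the base axis. Payload 6.4 kg.
Tool frame: the origin (TCP) lies midway between the tips of the shut fingers; the grasp point (between the pads) lies 19 mm behind it; z points along the fingers, y is the line along which they close (so a half turn about z gives the same grasp; the last joint's range is limited). The gripper opens to 85 mm and grips with 20 to 120 N. Pads are 22 mm wide; open, the fingers measure 114 mm over their backs; the gripper's body (76 mm by 85 mm) begins 54 mm behind the grasp point. The pads swing forward as they close: fully open they stand 13 mm farther back than shut.
Start: joints at [0.957, 0.181, 1.607, -0, 1.354, -0.206], TCP at [0.228, 0.528, 0.231] pointing down, gripper open.
Joint ranges: [-2.99, 2.99], [-0.89, 2.07], [0.3, 2.58], [-1.14, 4.28], [0, 2.63], [-3.12, 3.12]. Speed limits (rad/s): [2.57, 2.57, 3.01, 3.14, 3.14, 3.14].

INTERFACE

Orientations are given as a unit quaternion [w, x, y, z].
In Python, from bench import ctrl gives the robot as it stands.
- The arm moves only by the tool send_rows, never from a script. Its argument "motion" is a list of rows, each a list of 7 numbers: the turn, a rotation vector about the tool's x, y, z in degrees, then the shift along the tool's x, y, z in mm, then the closure, from -1 (fully open) to 1 (shut). In form: [[rx, ry, rz, tx, ty, tz, grip], ...]. A call has exactly 10 rows; each row shifts and turns the commanded pose from where the row before left it, along the tool's axes as they then stand; what a row does not reach is not made up. A row lasts 1/10 s, in which the tool goes at most 50 mm and 8.59 degrees, less where a joint would pass 70% of its speed; a pose out of reach is approached as far as the arm can. A call is refused whole if a number of a shift passes 50 or a number of a turn 8.59, either way. A call with a gripper value outside its range is refused whole. The fingers move at their own pace and stop on an object; the grip force is fixed at half the most. Time passes only in rows, so rows that do not move let the fingers close, or fill a call up. It gives the time, the measured TCP pose, the force, the opening and the grip force at its end, in the units of the state.
- ctrl.get_obs(): the state, without advancing time (a new reading comes with each control period).
- ctrl.camera(name): name is "scene" or "top" or "wrist"; returns a dict with "color" (384x512x3 uint8, red, green, blue), "z_map" (384x512 float32, m along the optical axis (not along the pixel's ray), 0 where there is no reading), "mtx" (3x3 intrinsics, pixels), "extrinsics" (4x4, takes a point from camera to world coordinates); the wrist camera has in their place "hand_eye" (4x4, takes a point from camera to tool coordinates, whose origin is the TCP and whose axes are the flange's). Camera axes: x right, y down, z forward; pixel columns grow to the right and rows downward; lengths in m; the calibration is good to about 2 mm. A picture is of the moment at which its call begins: read the wrist's pose just before it.
- ctrl.hand_in(): hands the job in; it is judged then, once.
The state is a dict: "time_s": time; "q": joint angles; "dq": joint speeds; "joint_efforts": joint torques, N m; "eef_pos": TCP position; "eef_rot": TCP orientation; "wrist_force": force on the tool from outside, world axes, zero at the start; "torque": the same for the moment, N m; "opening": opening from 0.0 (shut) to 1.0 (fully open); "grasp_force": force on a finger pad.
Only numpy, scipy, OpenCV 4.12 (cv2) and the standard library are available. Lean on these libraries where they do the work, as an engineer would, in place of code of your own. Each camera call takes 0.05 s, during which the arm holds its last target. There are 200 camera calls.

## Working session

There is one attempt and no reset: what is moved stays moved. The work goes in short steps, Python scripts to look and compute and a tool call to move; the robot and the scene stay as the last step left them, time stands still between calls to the robot, and variables do not carry over. Pictures are saved under pics/ and viewed, at most 10 in all, crops included, and the job is handed in when it is done.

Besides the shell and the picture viewer there is one more tool, called after "Emit:" as name(argument=value, ...), one argument or row to a line, values as JSON. send_rows: Moves the arm, as the interface text tells. Its arguments: {"type":"object","properties":{"motion":{"type":"array","items":{"type":"array","items":{"type":"number"}}}},"required":["motion"]}

```bash
mkdir -p pics; ls
python3 - <<'E'
from bench import ctrl
import cv2,numpy as np
o=ctrl.get_obs();print(o)
ims=[]
for n in("scene","top"):
    c=ctrl.camera(n);np.savez(n+"0.npz",**c);cv2.imwrite(f"pics/{n}0.png",cv2.resize(c["color"][:,:,::-1],(800,600)));print(n,c["mtx"].round(1).tolist(),c["extrinsics"].round(3).tolist())
E
```

```text
pics
{'time_s': 0.0, 'q': array([ 9.56704495e-01,  1.81515837e-01,  1.60803276e+00, -1.83777611e-05,
        1.35381232e+00, -2.06310803e-01]), 'dq': array([ 0.00070596, -0.0003739 , -0.00031754,  0.00140555,  0.0003251 ,
        0.00089679]), 'joint_efforts': array([-2.34770014e-04, -4.44887710e+01, -3.51322389e+01, -3.63818281e-04,
        9.24230117e-03,  4.59272871e-05]), 'eef_pos': array([0.22769025, 0.52737963, 0.23038637]), 'eef_rot': array([-3.44358410e-04,  2.02478757e-01,  9.79286256e-01, -8.14361116e-04]), 'wrist_force': array([ 0.60648868, -0.16496382, -0.92824708]), 'torque': array([0.07035521, 0.01247692, 0.0497917 ]), 'grasp_force': 0.0, 'opening': 0.9988433066727878}
scene [[412.2, 0.0, 250.8], [0.0, 412.2, 189.4], [0.0, 0.0, 1.0]] [[0.845, -0.298, 0.445, 0.119], [-0.535, -0.493, 0.686, -0.772], [0.015, -0.818, -0.576, 0.69], [0.0, 0.0, 0.0, 1.0]]
top [[476.7, 0.0, 257.4], [0.0, 476.7, 194.7], [0.0, 0.0, 1.0]] [[0.321, -0.897, 0.304, 0.148], [-0.947, -0.304, 0.102, -0.193], [0.001, -0.32, -0.947, 1.462], [0.0, 0.0, 0.0, 1.0]]
```

View pics/scene0.png

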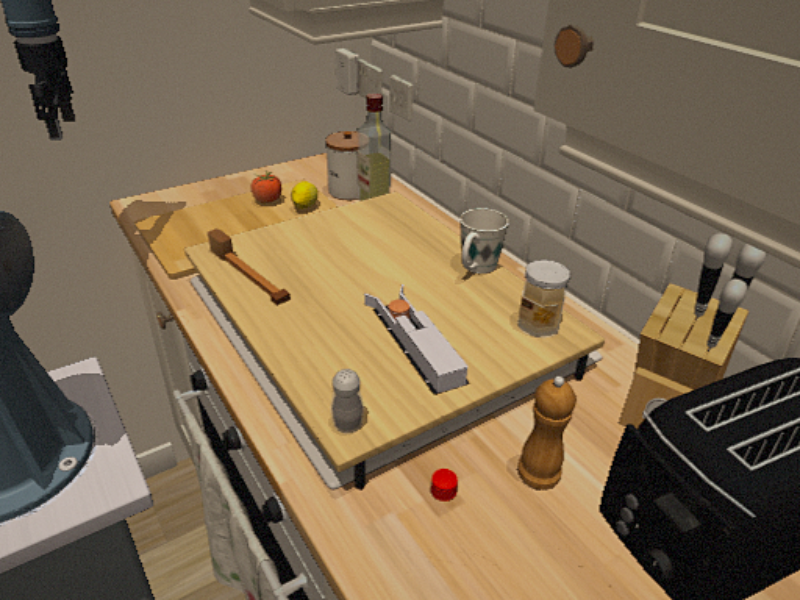

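View pics/top0.png

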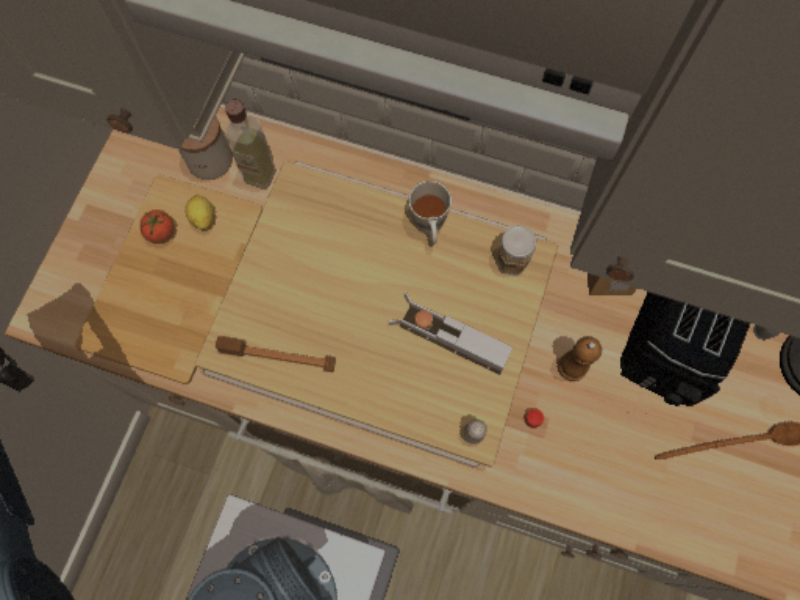

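The stick lies at top-view (230,345)→(329,363). The guide runs from its mouth at about (400,315) to (505,358). Two capsule-shaped things: copper at (424,320) standing in the trough, and red at (535,418) on the worktop off the board. The copper one fits; I'll confirm it in a crop while measuring.

```bash
cat > h.py <<'E'
import numpy as np,cv2
from scipy.spatial.transform import Rotation as R
def pt(c,u,v,z,T=None):
    T=c["extrinsics"] if T is None else T
    K=c["mtx"];d=T[:3,:3]@np.array([(u-K[0,2])/K[0,0],(v-K[1,2])/K[1,1],1]);return T[:3,3]+d*(z-T[2,3])/d[2]
def cloud(c,T=None):
    T=c["extrinsics"] if T is None else T
    K=c["mtx"];v,u=np.mgrid[:384,:512];Z=c["z_map"]
    P=np.stack([(u-K[0,2])/K[0,0]*Z,(v-K[1,2])/K[1,1]*Z,Z],-1);P=P@T[:3,:3].T+T[:3,3];P[Z==0]=np.nan;return P
def tool(o):
    T=np.eye(4);w,x,y,z=o["eef_rot"];T[:3,:3]=R.from_quat([x,y,z,w]).as_matrix();T[:3,3]=o["eef_pos"];return T
E
python3 - <<'E'
from h import *
c=np.load("top0.npz");P=cloud(c);im=c["color"]
cv2.imwrite("pics/crop.png",cv2.resize(im[175:285,135:365,::-1],None,fx=3.4,fy=3.4,interpolation=cv2.INTER_CUBIC))
hsv=cv2.cvtColor(im,cv2.COLOR_RGB2HSV)
for u,v in((300,230),(200,240),(260,150)):print("board z",P[v,u])
roi=np.zeros((384,512),bool);roi[185:245,240:335]=1
def rect(m,z,name):
    n,l,s,_=cv2.connectedComponentsWithStats(m.astype(np.uint8));k=1+np.argmax(s[1:,4]);v,u=np.nonzero(l==k)
    W=np.array([pt(c,a,b,z)[:2] for a,b in zip(u,v)]);r=cv2.minAreaRect((W*1000).astype(np.float32))
    print(name,len(u),"px",u.mean().round(1),v.mean().round(1),"mean",W.mean(0).round(4),"rect",np.round(r[0],1),np.round(r[1],1),round(r[2],1));print(cv2.boxPoints(r).round(0).tolist(), "depth z",np.nanmedian(P[v,u,2]).round(4))
rect(roi&(P[:,:,2]>.098),.106,"roof")
rect(roi&(hsv[:,:,1]<70),.09,"guide")
rect(roi&(hsv[:,:,1]>130)&(hsv[:,:,0]<12)&(hsv[:,:,2]>90),.099,"caps")
r2=np.zeros((384,512),bool);r2[205:245,135:220]=1
V=hsv[:,:,2]
print(im[221,147],im[226,175],im[232,210],im[228,160],im[240,170])
rect(r2&(V<135),.08,"stick")
rect(r2&(P[:,:,2]>.1),.112,"block")
E
```

```text
board z [ 0.52921431 -0.20029226  0.06952141]
board z [0.40438485 0.07412977 0.06669626]
board z [ 0.7387315  -0.00271498  0.07064719]
roof 659 px 304.8 219.1 mean [ 0.5556 -0.2035] rect [ 556.2 -198.4] [139.6  47.4] 81.8
[[523.0, -264.0], [570.0, -271.0], [590.0, -133.0], [543.0, -126.0]] depth z 0.1059
guide 976 px 297.4 217.4 mean [ 0.5584 -0.181 ] rect [ 559.7 -151.6] [233.4  70.7] 81.0
[[507.0, -261.0], [576.0, -272.0], [613.0, -42.0], [543.0, -31.0]] depth z 0.1041
caps 66 px 270.4 202.9 mean [ 0.5727 -0.0913] rect [571.1 -92.3] [28.4 27. ] 18.4
[[553.0, -84.0], [562.0, -110.0], [589.0, -101.0], [580.0, -75.0]] depth z 0.0977
[96 63 39] [140  93  60] [96 63 37] [160 132  91] [167 141  99]
stick 363 px 167.2 225.1 mean [0.413  0.1813] rect [419.1 156.2] [ 35.9 234.1] 9.1
[[383.0, 269.0], [420.0, 38.0], [455.0, 43.0], [418.0, 275.0]] depth z 0.0871
block 148 px 146.5 220.0 mean [0.4017 0.2356] rect [401.5 236. ] [25.7 51.4] 9.0
[[385.0, 259.0], [393.0, 209.0], [418.0, 213.0], [410.0, 263.0]] depth z 0.1102
```

View pics/crop.png

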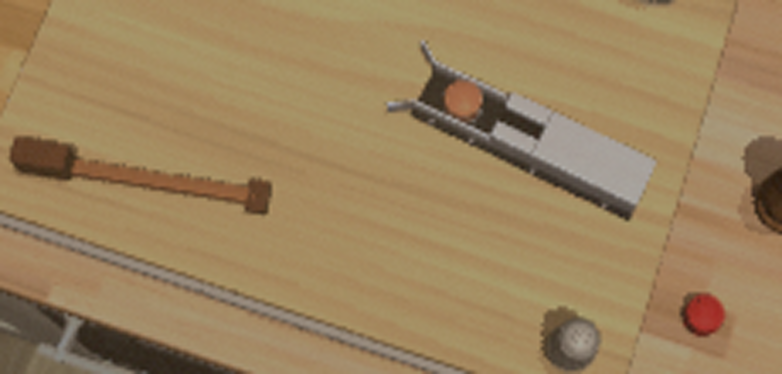

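The crop shows the copper capsule standing in the trough at (463,99) and the red one off the board at (703,313). Guide feed yaw is about -98.5°, with the mouth near (0.578,-0.055). Stick origin is about (0.4015,0.236), yaw -81°. Heights and sizes agree with those given, so I'll move above the grip block.

Emit:
send_rows(
  motion=[
    [0,0,0,-34.4,-24.8,0,-1],
    [0,0,0,-34.4,-24.8,0,-1],
    [0,0,0,-34.4,-24.8,0,-1],
    [0,0,0,-34.4,-24.8,0,-1],
    [0,0,0,-34.4,-24.8,0,-1],
    [0,0,0,-34.4,-24.8,0,-1],
    [0,0,0,-34.4,-24.8,0,-1],
    [0,0,0,-34.4,-24.8,0,-1],
    [0,0,8.2,0,0,0,-1],
    [0,0,8.2,0,0,0,-1],
  ],
)

```text
time_s: 1.1
eef_pos: [0.4025, 0.2351, 0.2309]
eef_rot: [-0.0, 0.344, 0.939, -0.0]
wrist_force: [-0.1, 0.2, 1.1]
opening: 1.001
grasp_force: 0.0
```

Emit:
send_rows(
  motion=[
    [0,0,8.2,0,0,10,-1],
    [0,0,8.2,0,0,15,-1],
    [0,0,8.2,0,0,15,-1],
    [0,0,8.2,0,0,10,-1],
    [0,0,8.2,0,0,10,-1],
    [0,0,0,0,0,10,-1],
    [0,0,0,0,0,0,-1],
    [0,0,0,0,0,0,-1],
    [0,0,0,0,0,0,-1],
    [0,0,0,0,0,0,-1],
  ],
)

```text
time_s: 2.1
eef_pos: [0.4024, 0.2367, 0.1619]
eef_rot: [0.0, 0.647, 0.762, 0.0]
wrist_force: [-0.9, -0.5, -0.0]
opening: 1.001
grasp_force: 0.0
```

```bash
cat > w.py <<'E'
import sys;from h import *;from bench import ctrl
o=ctrl.get_obs();T=tool(o);c=ctrl.camera("wrist");c["extrinsics"]=T@c["hand_eye"];c["T"]=T
np.savez(sys.argv[1]+".npz",**c);cv2.imwrite(f"pics/{sys.argv[1]}.png",c["color"][:,:,::-1])
print(o["time_s"],o["eef_pos"].round(4),"xaxis yaw",np.degrees(np.arctan2(T[1,0],T[0,0])).round(2),"zaxis",T[:3,2].round(4),"F",o["wrist_force"].round(2),o["opening"],o["grasp_force"])
E
python3 w.py w1
python3 - <<'E'
from h import *
c=np.load("w1.npz");P=cloud(c,c["extrinsics"]);V=c["color"].max(2)
m=(P[:,:,2]>.104)&(P[:,:,2]<.118)&(abs(P[:,:,0]-.4)<.06)&(abs(P[:,:,1]-.236)<.06)
r=cv2.minAreaRect((P[m][:,:2]*1000).astype(np.float32));print(m.sum(),r,P[m].mean(0))
print(c["hand_eye"].round(3).tolist())
E
```

```text
2.1 [0.4024 0.2367 0.1619] xaxis yaw 99.3 zaxis [ 1.e-03  3.e-04 -1.e+00] F [-0.86 -0.49 -0.05] 1.0007424766798776 0.0
2165 ((402.4694519042969, 240.0281982421875), (23.926925659179688, 48.67615509033203), 9.800938606262207) [0.40221387 0.24160686 0.1114194 ]
[[-0.001, -0.962, -0.272, 0.069], [1.0, -0.001, -0.0, -0.0], [0.0, -0.272, 0.962, -0.143], [0.0, 0.0, 0.0, 1.0]]
```

View pics/w1.png

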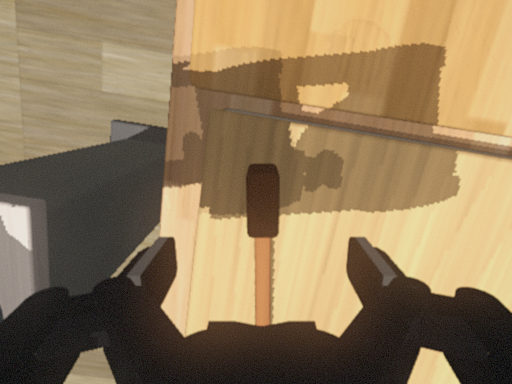

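The wrist view shows the grip block at (262,200), centred between the fingers. Descend and grip.

Emit:
send_rows(
  motion=[
    [0,0,0,2,0,20,-1],
    [0,0,0,0,0,20,-1],
    [0,0,0,0,0,20,-1],
    [0,0,0,0,0,16,-1],
    [0,0,0,0,0,11,-1],
    [0,0,0,0,0,0,-1],
    [0,0,0,0,0,0,1],
    [0,0,0,0,0,0,1],
    [0,0,0,0,0,0,1],
    [0,0,0,0,0,0,1],
  ],
)

```text
time_s: 3.15
eef_pos: [0.4021, 0.2387, 0.0749]
eef_rot: [0.0, 0.648, 0.762, 0.001]
wrist_force: [-0.1, 1.2, 0.7]
opening: 0.332
grasp_force: 0.0
```

Emit:
send_rows(
  motion=[
    [0,0,0,0,0,0,1],
    [0,0,0,0,0,0,1],
    [0,0,0,0,0,0,1],
    [0,0,0,0,0,-10,1],
    [0,0,0,0,0,-20,1],
    [0,0,0,0,0,-30,1],
    [0,0,0,0,0,-40,1],
    [0,0,0,0,0,-40,1],
    [0,0,0,0,0,-40,1],
    [0,0,0,0,0,-20,1],
  ],
)

```text
time_s: 4.15
eef_pos: [0.4025, 0.2389, 0.2785]
eef_rot: [0.001, 0.648, 0.762, 0.002]
wrist_force: [0.3, -0.7, -1.3]
opening: 0.275
grasp_force: 59.0
```

Stick held (59 N, opening matches 24 mm). Fly over the guide for a close measurement.

Emit:
send_rows(
  motion=[
    [0,0,0,-30,5,-15,1],
    [0,0,0,-42,6,-15,1],
    [0,0,0,-42,6,-15,1],
    [0,0,0,-42,6,-10,1],
    [0,0,0,-42,6,-10,1],
    [0,0,0,-42,6,0,1],
    [0,0,0,-42,6,0,1],
    [0,0,0,-42,6,0,1],
    [0,0,0,-42,6,0,1],
    [0,0,0,-42,6,0,1],
  ],
)

```text
time_s: 5.15
eef_pos: [0.5251, -0.1562, 0.3393]
eef_rot: [-0.0, 0.648, 0.762, 0.0]
wrist_force: [0.5, 0.2, -1.1]
opening: 0.273
grasp_force: 58.9
```

Emit:
send_rows(
  motion=[
    [0,0,0,-40,5,0,1],
    [0,0,0,-30,3,0,1],
    [0,0,0,-18,1,0,1],
    [0,0,6,0,0,0,1],
    [0,0,6,0,0,0,1],
    [0,0,5.5,0,0,0,1],
    [0,0,0,0,0,0,1],
    [0,0,0,0,0,0,1],
    [0,0,0,0,0,0,1],
    [0,0,0,0,0,0,1],
  ],
)

```text
time_s: 6.15
eef_pos: [0.5484, -0.2398, 0.3394]
eef_rot: [-0.0, 0.756, 0.655, 0.0]
wrist_force: [-0.8, -0.3, -0.9]
opening: 0.27
grasp_force: 58.9
```

```bash
python3 w.py w2
```

```text
6.15 [ 0.5484 -0.2398  0.3394] xaxis yaw 81.82 zaxis [ 0.  0. -1.] F [-0.76 -0.29 -0.94] 0.2704991857531929 58.918524384498596
```

View pics/w2.png

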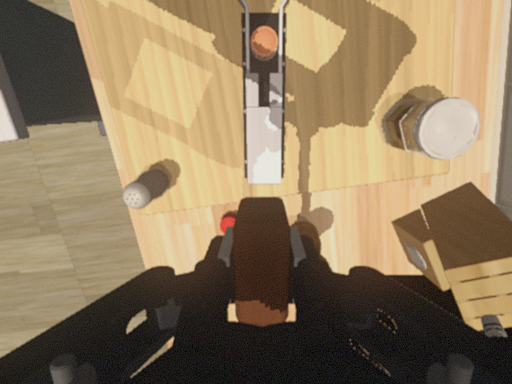

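The guide runs vertically in this view, mouth at the top (264,5), roof end at (264,183), capsule at (264,42). The held block is at (262,260).

Run:
```python
from h import *
c=np.load("w2.npz");P=cloud(c,c["extrinsics"]);T=c["T"];im=c["color"];hsv=cv2.cvtColor(im,cv2.COLOR_RGB2HSV)
Q=(P-T[:3,3])@T[:3,:3]   # tool frame
u=np.arange(512)
sub=np.zeros((384,512),bool);sub[:188,225:305]=1
m=sub&(P[:,:,2]>.099)&(P[:,:,2]<.115)
r=cv2.minAreaRect((P[m][:,:2]*1000).astype(np.float32));print("roof",m.sum(),r,np.median(P[m][:,2]))
# per-row edges of roof + walls from depth
ce=[]
for v in range(10,186,4):
    z=P[v,225:305,2];k=np.nonzero(z>.082)[0]
    if len(k)>5:
        a,b=k[0]+225,k[-1]+225
        pa=P[v,a];pb=P[v,b];ce.append((v,*pa,*pb))
ce=np.array(ce)
for q in ce[::3]:print(q.round(4), "w",np.hypot(q[1]-q[4],q[2]-q[5]).round(4))
print("board",np.nanmedian(P[100:150,320:350,2]))
cm=sub&(hsv[:,:,1]>130)&(hsv[:,:,0]<12)&(hsv[:,:,2]>90);cm[70:]=0
v,w=np.nonzero(cm);W=np.array([pt(c,a,b,.099) for a,b in zip(w,v)]);print("caps",cm.sum(),W.mean(0),np.ptp(W,axis=0))
# block top in tool frame
bm=np.zeros((384,512),bool);bm[200:320,225:305]=1
bm&=(Q[:,:,2]>-50e-3)&(Q[:,:,2]<-.01)&(hsv[:,:,1]>120)
print("block",bm.sum());q=Q[bm]*1000;print(cv2.minAreaRect(q[:,:2].astype(np.float32)),np.percentile(q[:,2],[5,50,95]))
```

```text
roof 3620 ((561.047607421875, -173.48114013671875), (186.17242431640625, 45.18140411376953), 81.82502746582031) 0.10585290036056891
[10.      0.5563 -0.0552  0.092   0.5991 -0.0614  0.092 ] w 0.0432
[22.      0.5543 -0.0678  0.0918  0.5977 -0.0737  0.0905] w 0.0438
[34.      0.5522 -0.0808  0.0919  0.596  -0.0868  0.0906] w 0.0442
[46.      0.5501 -0.0938  0.0911  0.5929 -0.1004  0.0933] w 0.0433
[58.      0.548  -0.1074  0.0918  0.5913 -0.1138  0.0925] w 0.0438
[70.      0.547  -0.1213  0.091   0.5895 -0.1277  0.0929] w 0.043
[82.      0.544  -0.1365  0.1049  0.588  -0.1429  0.1059] w 0.0444
[94.      0.5418 -0.1504  0.1053  0.585  -0.1567  0.1055] w 0.0436
[106.       0.5409  -0.1648   0.1064   0.5832  -0.1709   0.106 ] w 0.0428
[ 1.180e+02  5.386e-01 -1.792e-01  1.061e-01  5.814e-01 -1.855e-01
  1.049e-01] w 0.0433
[ 1.300e+02  5.363e-01 -1.940e-01  1.067e-01  5.796e-01 -2.003e-01
  1.053e-01] w 0.0438
[ 1.420e+02  5.337e-01 -2.093e-01  1.044e-01  5.777e-01 -2.156e-01
  1.048e-01] w 0.0444
[ 1.540e+02  5.314e-01 -2.246e-01  1.061e-01  5.743e-01 -2.308e-01
  1.062e-01] w 0.0434
[ 1.660e+02  5.302e-01 -2.406e-01  1.064e-01  5.723e-01 -2.467e-01
  1.061e-01] w 0.0426
[ 1.780e+02  5.277e-01 -2.567e-01  1.067e-01  5.703e-01 -2.629e-01
  1.062e-01] w 0.0431
board 0.06989240025352328
caps 264 [ 0.56812687 -0.09518185  0.099     ] [0.03284494 0.03318193 0.        ]
block 5758
((2.4332828521728516, 0.8820724487304688), (46.92589569091797, 38.93764877319336), 2.5736351013183594) [-37.8143533  -36.65810902 -24.87793721]
```

Run:
```python
from h import *
c=np.load("w2.npz");P=cloud(c,c["extrinsics"]);T=c["T"];im=c["color"];hsv=cv2.cvtColor(im,cv2.COLOR_RGB2HSV)
Q=((P-T[:3,3])@T[:3,:3])*1000
print(c["mtx"].round(2).tolist(),c["hand_eye"].round(4).tolist())
for v in(30,42,60,72,130):
    print(v,"z",(P[v,236:296:2,2]*1000-70).round(0).astype(int).tolist());print("  y",Q[v,236:296:10,1].round(1).tolist());print("  gray",im[v,236:296:2].mean(1).astype(int).tolist())
print("capsule cols", [np.nonzero((hsv[v,225:305,1]>130)&(hsv[v,225:305,0]<12)&(hsv[v,225:305,2]>90))[0][[0,-1]]+225 for v in(36,40,42,46)])
d=P[60:186,240:292,2];col=[ (v,Q[v,268,0].round(1),(P[v,276,2]*1000-70).round(1)) for v in list(range(68,84,2))+list(range(178,190,2))];print(col)
b=(Q[:,:,2]<-34)&(Q[:,:,2]>-41);b[:, :225]=0;b[:,305:]=0;b[:205]=0;b[320:]=0
for v in(215,230,245,260):
    k=np.nonzero(b[v])[0];print("blk",v,k[[0,-1]],Q[v,k[[0,-1]]].round(1).tolist(),im[v,k[0]-2:k[0]+3].mean(1).astype(int),im[v,k[-1]-2:k[-1]+3].mean(1).astype(int))
```

```text
[[286.46, 0.0, 261.3], [0.0, 286.46, 190.96], [0.0, 0.0, 1.0]] [[-0.0008, -0.9622, -0.2724, 0.0685], [1.0, -0.0007, -0.0003, -0.0001], [0.0001, -0.2724, 0.9622, -0.1427], [0.0, 0.0, 0.0, 1.0]]
30 z [-1, -1, -1, 3, 5, 21, 23, 4, 3, 4, 27, 29, 27, 29, 29, 28, 29, 26, 28, 27, 3, 3, 22, 22, 3, -1, 0, 0, -1, -2]
  y [-32.8, -18.8, -6.5, 5.6, 18.7, 31.9]
  gray [121, 123, 125, 102, 123, 144, 136, 50, 56, 78, 121, 153, 155, 155, 157, 150, 150, 164, 164, 112, 69, 118, 224, 164, 163, 174, 196, 194, 192, 194]
42 z [-1, 0, 1, 4, 4, 22, 22, 3, 25, 28, 27, 28, 28, 29, 30, 30, 28, 28, 27, 27, 27, 5, 23, 2, 4, -1, 0, 0, 0, 2]
  y [-33.2, -18.9, -6.5, 5.6, 17.8, 32.2]
  gray [126, 124, 119, 72, 61, 144, 134, 90, 114, 105, 139, 163, 167, 171, 170, 167, 165, 165, 160, 157, 167, 144, 224, 133, 61, 156, 195, 195, 195, 192]
60 z [-1, 0, 0, -2, 3, 22, 22, 2, 1, 2, 3, 3, 2, 6, 3, 3, 3, 4, 3, 2, 3, 9, 22, 4, 2, 0, 0, -1, -1, 0]
  y [-33.6, -19.3, -7.1, 6.1, 19.2, 32.6]
  gray [128, 124, 128, 85, 54, 120, 149, 59, 52, 57, 54, 59, 70, 75, 81, 86, 68, 64, 63, 67, 62, 110, 156, 80, 69, 127, 131, 125, 136, 165]

[... 768 characters left out ...]
119.5), np.float64(2.8)), (72, np.float64(116.8), np.float64(2.5)), (74, np.float64(114.5), np.float64(35.9)), (76, np.float64(111.8), np.float64(37.1)), (78, np.float64(109.4), np.float64(35.4)), (80, np.float64(107.1), np.float64(36.2)), (82, np.float64(104.5), np.float64(36.2)), (178, np.float64(-19.9), np.float64(36.5)), (180, np.float64(-22.5), np.float64(36.2)), (182, np.float64(-25.5), np.float64(37.3)), (184, np.float64(-37.3), np.float64(-0.2)), (186, np.float64(-40.1), np.float64(0.8)), (188, np.float64(-43.7), np.float64(-0.3))]<stdin>:6: RuntimeWarning: invalid value encountered in cast
Traceback (most recent call last):
IndexError: index 0 is out of bounds for axis 0 with size 0
```

Guide: axis aligned with the tool within 0.1°, lateral offset +3 mm in tool y, mouth at tool x = +190 mm. Widths and roof length (141 mm vs 140) agree. Back off to before the mouth, then check the mug's clearance and the tip with the fixed cameras.

Emit:
send_rows(
  motion=[
    [0,0,0,30,1,0,1],
    [0,0,0,44,1,0,1],
    [0,0,0,45,1,0,1],
    [0,0,0,45,0,0,1],
    [0,0,0,45,0,0,1],
    [0,0,0,45,0,0,1],
    [0,0,0,45,0,0,1],
    [0,0,0,45,0,0,1],
    [0,0,0,45,0,0,1],
    [0,0,0,32,0,0,1],
  ],
)

```text
time_s: 7.2
eef_pos: [0.6117, 0.1791, 0.3393]
eef_rot: [-0.0, 0.755, 0.655, 0.0]
wrist_force: [0.9, -0.2, -0.9]
opening: 0.273
grasp_force: 58.9
```

Emit:
send_rows(
  motion=[
    [0,0,0,0,0,20,1],
    [0,0,0,0,0,40,1],
    [0,0,0,0,0,45,1],
    [0,0,0,0,0,45,1],
    [0,0,0,0,0,40,1],
    [0,0,0,0,0,30,1],
    [0,0,0,0,0,20,1],
    [0,0,0,0,0,10,1],
    [0,0,0,0,0,0,1],
    [0,0,0,0,0,0,1],
  ],
)

```text
time_s: 8.2
eef_pos: [0.6127, 0.1762, 0.0905]
eef_rot: [0.0, 0.756, 0.654, 0.001]
wrist_force: [0.2, 0.5, -0.4]
opening: 0.274
grasp_force: 58.9
```

Run:
```python
from h import *;from bench import ctrl
o=ctrl.get_obs();T=tool(o);print(o["time_s"],o["eef_pos"].round(4),np.degrees(np.arctan2(T[1,0],T[0,0])).round(2),o["wrist_force"].round(2),o["grasp_force"],T[:3,2].round(4))
c0=np.load("top0.npz");P=cloud(c0)
m=np.zeros((384,512),bool);m[110:160,255:300]=1;m&=(P[:,:,2]>.1);q=P[m];print("mug",q.min(0),q.max(0))
t=ctrl.camera("top");s=ctrl.camera("scene");np.savez("top1.npz",**t);np.savez("scene1.npz",**s)
a=cv2.resize(t["color"][165:255,190:340,::-1],(795,477),interpolation=cv2.INTER_CUBIC);cv2.imwrite("pics/top1c.png",a)
b=cv2.resize(s["color"][120:260,150:340,::-1],(800,589),interpolation=cv2.INTER_CUBIC);cv2.imwrite("pics/scene1c.png",b)
```

```text
8.2 [0.6127 0.1762 0.0905] 81.75 [ 0.23  0.46 -0.43] 58.93176734447479 [ 1.7e-03  2.0e-04 -1.0e+00]
mug [ 0.71620704 -0.07547107  0.10134839] [0.82521608 0.00602021 0.17350464]
```

View pics/scene1c.png

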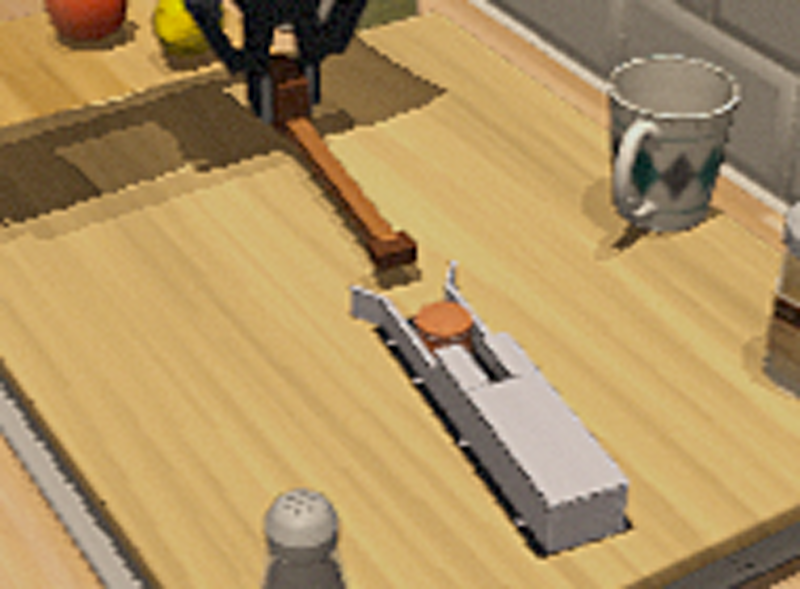

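View pics/top1c.png

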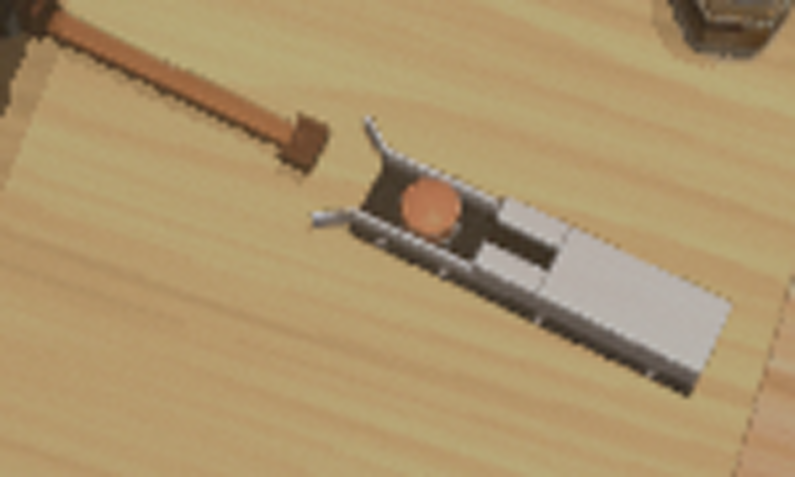

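The stick points straight into the mouth, with its head at (306,143) in the top crop in line with the capsule at (432,207). A quick numeric check with the top camera next.

Run:
```python
from h import *
c=np.load("top1.npz");P=cloud(c);hsv=cv2.cvtColor(c["color"],cv2.COLOR_RGB2HSV);im=c["color"].astype(int)
s=np.zeros((384,512),bool);s[165:200,196:256]=1
m=s&(im[:,:,0]-im[:,:,2]>25)&(hsv[:,:,1]>125)&(hsv[:,:,2]<150)
n,l,st,_=cv2.connectedComponentsWithStats(m.astype(np.uint8));k=1+np.argmax(st[1:,4]);v,u=np.nonzero(l==k)
W=np.array([pt(c,a,b,.0985) for a,b in zip(u,v)]);print(len(u),u.min(),u.max())
r=np.zeros((384,512),bool);r[185:245,270:335]=1;r&=P[:,:,2]>.099
vr,ur=np.nonzero(r&(hsv[:,:,1]<70));G=np.array([pt(c,a,b,.106) for a,b in zip(ur,vr)])
a=np.radians(-98.15);d=np.array([np.cos(a),np.sin(a)]);nrm=np.array([-d[1],d[0]]) # guide y
def loc(X):return X[:,:2]@d*1000,X[:,:2]@nrm*1000
gx,gy=loc(G);mid=lambda x,y,lo,hi:[(b,(y[(x>=b)&(x<b+10)].min()+y[(x>=b)&(x<b+10)].max())/2) for b in np.arange(lo,hi,10) if ((x>=b)&(x<b+10)).sum()>3]
print("guide ext",gx.min(),gx.max());print("guide mid",np.round(mid(gx,gy,gx.min(),gx.max()-5),1).tolist())
x,y=loc(W);print("stick ext",x.min(),x.max());print(np.round(mid(x,y,x.min(),x.max()-5),1).tolist())
```

```text
159 196 251
guide ext 30.404935648721896 187.32257146769211
guide mid [[40.4, 577.8], [50.4, 578.5], [60.4, 578.2], [70.4, 579.4], [80.4, 578.6], [90.4, 579.9], [100.4, 579.0], [110.4, 578.8], [120.4, 578.0], [130.4, 578.5], [140.4, 579.0], [150.4, 578.9], [160.4, 579.4], [170.4, 578.5], [180.4, 578.4]]
stick ext -248.2886093393205 -60.736295419849185
[[-248.3, 582.4], [-238.3, 579.5], [-228.3, 574.3], [-218.3, 574.1], [-208.3, 573.3], [-198.3, 573.9], [-188.3, 573.7], [-178.3, 573.5], [-168.3, 574.1], [-158.3, 574.7], [-148.3, 573.9], [-138.3, 574.3], [-128.3, 574.2], [-118.3, 574.0], [-108.3, 573.2], [-98.3, 573.8], [-88.3, 581.3], [-78.3, 580.5], [-68.3, 580.4]]
```

The stick is parallel to the guide but about 1.7 mm too far in tool +y, and both measures agree. Correct that, lower to about 8 mm underside height and enter the mouth.

Emit:
send_rows(
  motion=[
    [0,0,0,0,-1.7,4,1],
    [0,0,0,0,0,3.3,1],
    [0,0,0,0,0,0,1],
    [0,0,0,-3,0,0,1],
    [0,0,0,-7,0,0,1],
    [0,0,0,-8,0,0,1],
    [0,0,0,-8,0,0,1],
    [0,0,0,-8,0,0,1],
    [0,0,0,-7,0,0,1],
    [0,0,0,-4,0,0,1],
  ],
)

```text
time_s: 9.3
eef_pos: [0.6037, 0.1309, 0.082]
eef_rot: [0.0, 0.756, 0.654, -0.0]
wrist_force: [-0.6, -0.2, -1.3]
opening: 0.27
grasp_force: 58.9
```

```bash
cat > s.py <<'E'
from h import *;from bench import ctrl
o=ctrl.get_obs();T=tool(o);a=np.radians(-98.15);d=np.array([np.cos(a),np.sin(a)]);n=np.array([-d[1],d[0]])
p=o["eef_pos"];X=p[:2]@d*1000;Y=p[:2]@n*1000
print("t",o["time_s"],"TCPx_g",round(X-(np.array([.5484,-.2398])@d*1000)+190,1),"lateral err",round(Y-579.9,2),"z",p[2].round(4),"yaw",np.degrees(np.arctan2(T[1,0],T[0,0])).round(2),"zax",T[:3,2].round(4),"Fx_g",(o["wrist_force"][:2]@d).round(2),"Fy",(o["wrist_force"][:2]@n).round(2),"Fz",o["wrist_force"][2].round(2))
E
python3 s.py
```

```text
t 9.3 TCPx_g -184.8 lateral err -0.88 z 0.082 yaw 81.69 zax [ 0.e+00 -1.e-04 -1.e+00] Fx_g 0.25 Fy -0.61 Fz -1.27
```

Emit:
send_rows(
  motion=[
    [0,0,0,-4,0.7,-1,1],
    [0,0,0,-5,0,0,1],
    [0,0,0,-2,0,0,1],
    [0,0,0,-2,0,0,1],
    [0,0,0,-2,0,0,1],
    [0,0,0,-3,0,0,1],
    [0,0,0,-4,0,0,1],
    [0,0,0,-5,0,0,1],
    [0,0,0,-5,0,0,1],
    [0,0,0,-4,0,0,1],
  ],
)

```text
time_s: 10.3
eef_pos: [0.5992, 0.0955, 0.083]
eef_rot: [0.0, 0.756, 0.654, -0.0]
wrist_force: [0.1, -0.3, -0.6]
opening: 0.276
grasp_force: 58.9
```

```bash
python3 s.py
```

```text
t 10.3 TCPx_g -149.1 lateral err -0.34 z 0.083 yaw 81.72 zax [-1.e-04 -1.e-04 -1.e+00] Fx_g 0.33 Fy 0.18 Fz -0.57
```

Emit:
send_rows(
  motion=[
    [0,0,0,-2,0.3,0,1],
    [0,0,0,-3,0,0,1],
    [0,0,0,-4,0,0,1],
    [0,0,0,-4,0,0,1],
    [0,0,0,-4,0,0,1],
    [0,0,0,-4,0,0,1],
    [0,0,0,-3,0,0,1],
    [0,0,0,-2,0,0,1],
    [0,0,0,-2,0,0,1],
    [0,0,0,0,0,0,1],
  ],
)

```text
time_s: 11.3
eef_pos: [0.5955, 0.0681, 0.083]
eef_rot: [0.0, 0.756, 0.654, -0.0]
wrist_force: [-0.3, -0.5, -0.9]
opening: 0.275
grasp_force: 58.9
```

```bash
python3 s.py
python3 - <<'E'
from h import *;from bench import ctrl
t=ctrl.camera("top");a=cv2.resize(t["color"][165:255,190:340,::-1],(795,477),interpolation=cv2.INTER_CUBIC);cv2.imwrite("pics/top2c.png",a)
E
```

```text
t 11.3 TCPx_g -121.5 lateral err -0.08 z 0.083 yaw 81.72 zax [ 0.e+00 -1.e-04 -1.e+00] Fx_g 0.5 Fy -0.24 Fz -0.86
```

View pics/top2c.png

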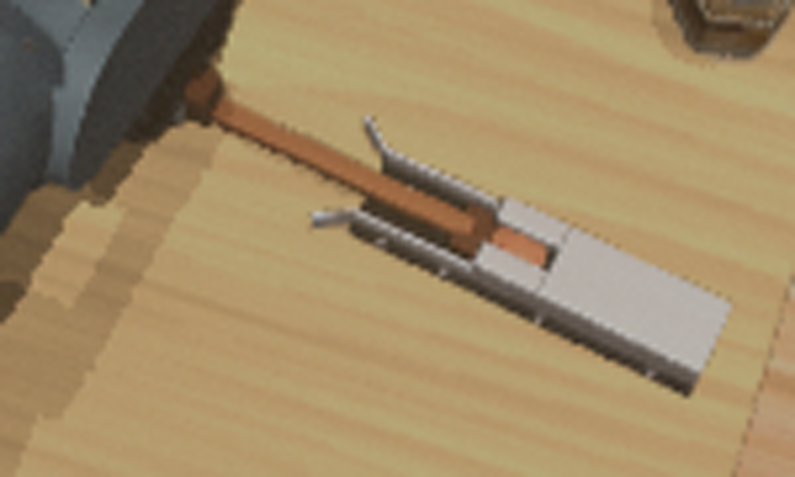

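The head is at the roof edge (478,228), the capsule shows through the slot up to (548,258), all straight. Now feed slowly, watching the force.

Emit:
send_rows(
  motion=[
    [0,0,0,-1,0,0,1],
    [0,0,0,-1,0,0,1],
    [0,0,0,-1,0,0,1],
    [0,0,0,-1,0,0,1],
    [0,0,0,-1,0,0,1],
    [0,0,0,-1,0,0,1],
    [0,0,0,-1,0,0,1],
    [0,0,0,-1,0,0,1],
    [0,0,0,-1,0,0,1],
    [0,0,0,0,0,0,1],
  ],
)

```text
time_s: 12.35
eef_pos: [0.5942, 0.0593, 0.083]
eef_rot: [0.0, 0.756, 0.654, -0.0]
wrist_force: [-0.5, -0.6, -0.9]
opening: 0.275
grasp_force: 58.9
```

```bash
python3 s.py
```

```text
t 12.35 TCPx_g -112.5 lateral err -0.12 z 0.083 yaw 81.73 zax [-1.e-04 -1.e-04 -1.e+00] Fx_g 0.66 Fy -0.44 Fz -0.9
```

Emit:
send_rows(
  motion=[
    [0,0,0,-0.8,0,0,1],
    [0,0,0,-0.8,0,0,1],
    [0,0,0,-0.8,0,0,1],
    [0,0,0,-0.8,0,0,1],
    [0,0,0,-0.8,0,0,1],
    [0,0,0,-0.8,0,0,1],
    [0,0,0,-0.8,0,0,1],
    [0,0,0,-0.8,0,0,1],
    [0,0,0,-0.8,0,0,1],
    [0,0,0,0,0,0,1],
  ],
)

```text
time_s: 13.35
eef_pos: [0.5932, 0.0522, 0.083]
eef_rot: [0.0, 0.756, 0.654, -0.0]
wrist_force: [-0.5, 0.3, -0.8]
opening: 0.272
grasp_force: 58.9
```

```bash
python3 s.py
```

```text
t 13.35 TCPx_g -105.4 lateral err -0.13 z 0.083 yaw 81.73 zax [-0.e+00 -1.e-04 -1.e+00] Fx_g -0.24 Fy -0.52 Fz -0.81
```

Emit:
send_rows(
  motion=[
    [0,0,0,-0.8,0,0,1],
    [0,0,0,-0.8,0,0,1],
    [0,0,0,-0.8,0,0,1],
    [0,0,0,-0.8,0,0,1],
    [0,0,0,-0.8,0,0,1],
    [0,0,0,-0.8,0,0,1],
    [0,0,0,-0.8,0,0,1],
    [0,0,0,-0.8,0,0,1],
    [0,0,0,-0.8,0,0,1],
    [0,0,0,0,0,0,1],
  ],
)

```text
time_s: 14.35
eef_pos: [0.5921, 0.0451, 0.083]
eef_rot: [-0.0, 0.756, 0.654, -0.0]
wrist_force: [0.5, 0.6, -0.9]
opening: 0.274
grasp_force: 58.9
```

```bash
python3 s.py
```

```text
t 14.35 TCPx_g -98.2 lateral err -0.16 z 0.083 yaw 81.73 zax [-1.e-04 -1.e-04 -1.e+00] Fx_g -0.63 Fy 0.39 Fz -0.94
```

Emit:
send_rows(
  motion=[
    [0,0,0,-0.8,0,0,1],
    [0,0,0,-0.8,0,0,1],
    [0,0,0,-0.8,0,0,1],
    [0,0,0,-0.8,0,0,1],
    [0,0,0,-0.8,0,0,1],
    [0,0,0,-0.8,0,0,1],
    [0,0,0,-0.8,0,0,1],
    [0,0,0,-0.8,0,0,1],
    [0,0,0,-0.8,0,0,1],
    [0,0,0,0,0,0,1],
  ],
)

```text
time_s: 15.35
eef_pos: [0.5911, 0.0379, 0.083]
eef_rot: [0.0, 0.756, 0.654, 0.0]
wrist_force: [0.7, -0.3, -1.2]
opening: 0.273
grasp_force: 58.9
```

```bash
python3 s.py
```

```text
t 15.35 TCPx_g -91.0 lateral err -0.14 z 0.083 yaw 81.73 zax [ 0. -0. -1.] Fx_g 0.15 Fy 0.71 Fz -1.17
```

Emit:
send_rows(
  motion=[
    [0,0,0,-0.8,0,0,1],
    [0,0,0,-0.8,0,0,1],
    [0,0,0,-0.8,0,0,1],
    [0,0,0,-0.8,0,0,1],
    [0,0,0,-0.8,0,0,1],
    [0,0,0,-0.8,0,0,1],
    [0,0,0,-0.8,0,0,1],
    [0,0,0,-0.8,0,0,1],
    [0,0,0,-0.8,0,0,1],
    [0,0,0,0,0,0,1],
  ],
)

```text
time_s: 16.35
eef_pos: [0.5901, 0.0308, 0.083]
eef_rot: [0.0, 0.756, 0.654, -0.0]
wrist_force: [-0.4, -0.4, -0.6]
opening: 0.277
grasp_force: 58.9
```

```bash
python3 s.py
```

```text
t 16.35 TCPx_g -83.8 lateral err -0.16 z 0.083 yaw 81.73 zax [-0.e+00 -1.e-04 -1.e+00] Fx_g 0.44 Fy -0.3 Fz -0.56
```

Emit:
send_rows(
  motion=[
    [0,0,0,-0.8,0,0,1],
    [0,0,0,-0.8,0,0,1],
    [0,0,0,-0.8,0,0,1],
    [0,0,0,-0.8,0,0,1],
    [0,0,0,-0.8,0,0,1],
    [0,0,0,-0.8,0,0,1],
    [0,0,0,-0.8,0,0,1],
    [0,0,0,-0.8,0,0,1],
    [0,0,0,0,0,0,1],
    [0,0,0,0,0,0,1],
  ],
)

```text
time_s: 17.35
eef_pos: [0.5892, 0.0249, 0.083]
eef_rot: [-0.0, 0.756, 0.654, 0.0]
wrist_force: [0.2, 2.3, 0.1]
opening: 0.271
grasp_force: 58.9
```

```bash
python3 s.py
```

```text
t 17.35 TCPx_g -77.8 lateral err -0.19 z 0.083 yaw 81.74 zax [ 1.e-04  3.e-04 -1.e+00] Fx_g -2.26 Fy -0.14 Fz 0.07
```

Contact felt (2.3 N). Continue in small steps.

Emit:
send_rows(
  motion=[
    [0,0,0,-0.7,0,0,1],
    [0,0,0,-0.7,0,0,1],
    [0,0,0,-0.7,0,0,1],
    [0,0,0,-0.7,0,0,1],
    [0,0,0,-0.7,0,0,1],
    [0,0,0,-0.7,0,0,1],
    [0,0,0,-0.7,0,0,1],
    [0,0,0,-0.7,0,0,1],
    [0,0,0,-0.4,0,0,1],
    [0,0,0,0,0,0,1],
  ],
)

```text
time_s: 18.35
eef_pos: [0.5884, 0.0193, 0.0831]
eef_rot: [-0.0, 0.756, 0.654, 0.0]
wrist_force: [0.1, 5.4, -0.8]
opening: 0.272
grasp_force: 59.0
```

```bash
python3 s.py
```

```text
t 18.35 TCPx_g -72.2 lateral err -0.18 z 0.0831 yaw 81.74 zax [ 3.e-04  1.e-03 -1.e+00] Fx_g -5.38 Fy -0.67 Fz -0.79
```

Emit:
send_rows(
  motion=[
    [0,0,0,-0.5,0,0,1],
    [0,0,0,-0.5,0,0,1],
    [0,0,0,-0.5,0,0,1],
    [0,0,0,-0.5,0,0,1],
    [0,0,0,-0.5,0,0,1],
    [0,0,0,-0.5,0,0,1],
    [0,0,0,-0.5,0,0,1],
    [0,0,0,-0.5,0,0,1],
    [0,0,0,-0.5,0,0,1],
    [0,0,0,0,0,0,1],
  ],
)

```text
time_s: 19.35
eef_pos: [0.5877, 0.0149, 0.0831]
eef_rot: [-0.0, 0.756, 0.654, 0.0]
wrist_force: [-0.0, 5.2, -0.5]
opening: 0.275
grasp_force: 59.0
```

```bash
python3 s.py
```

```text
t 19.35 TCPx_g -67.7 lateral err -0.22 z 0.0831 yaw 81.74 zax [ 3.e-04  1.e-03 -1.e+00] Fx_g -5.13 Fy -0.77 Fz -0.52
```

Emit:
send_rows(
  motion=[
    [0,0,0,-0.3,0,0,1],
    [0,0,0,-0.3,0,0,1],
    [0,0,0,-0.3,0,0,1],
    [0,0,0,-0.2,0,0,1],
    [0,0,0,-0.2,0,0,1],
    [0,0,0,-0.2,0,0,1],
    [0,0,0,0,0,0,1],
    [0,0,0,0,0,0,1],
    [0,0,0,0,0,0,1],
    [0,0,0,0,0,0,1],
  ],
)

```text
time_s: 20.35
eef_pos: [0.5876, 0.0138, 0.0831]
eef_rot: [-0.0, 0.756, 0.654, 0.001]
wrist_force: [0.6, 6.9, 0.6]
opening: 0.275
grasp_force: 59.0
```

```bash
python3 s.py
```

```text
t 20.35 TCPx_g -66.6 lateral err -0.22 z 0.0831 yaw 81.75 zax [ 4.0e-04  1.5e-03 -1.0e+00] Fx_g -6.94 Fy -0.4 Fz 0.55
```

Emit:
send_rows(
  motion=[
    [0,0,0,-0.2,0,0,1],
    [0,0,0,-0.2,0,0,1],
    [0,0,0,-0.2,0,0,1],
    [0,0,0,-0.2,0,0,1],
    [0,0,0,0,0,0,1],
    [0,0,0,0,0,0,1],
    [0,0,0,0,0,0,1],
    [0,0,0,0,0,0,1],
    [0,0,0,0,0,0,1],
    [0,0,0,0,0,0,1],
  ],
)

```text
time_s: 21.35
eef_pos: [0.5875, 0.0134, 0.0832]
eef_rot: [-0.001, 0.756, 0.654, 0.001]
wrist_force: [0.3, 8.1, 0.4]
opening: 0.273
grasp_force: 59.0
```

```bash
python3 s.py
```

```text
t 21.35 TCPx_g -66.2 lateral err -0.23 z 0.0832 yaw 81.75 zax [ 6.e-04  2.e-03 -1.e+00] Fx_g -8.03 Fy -0.81 Fz 0.42
```

Emit:
send_rows(
  motion=[
    [0,0,0,-0.2,0,0,1],
    [0,0,0,-0.2,0,0,1],
    [0,0,0,-0.2,0,0,1],
    [0,0,0,0,0,0,1],
    [0,0,0,0,0,0,1],
    [0,0,0,0,0,0,1],
    [0,0,0,0,0,0,1],
    [0,0,0,0,0,0,1],
    [0,0,0,0,0,0,1],
    [0,0,0,0,0,0,1],
  ],
)

```text
time_s: 22.35
eef_pos: [0.5875, 0.0131, 0.0832]
eef_rot: [-0.001, 0.756, 0.654, 0.001]
wrist_force: [0.7, 8.8, -0.1]
opening: 0.27
grasp_force: 59.1
```

```bash
python3 s.py
```

```text
t 22.35 TCPx_g -65.9 lateral err -0.22 z 0.0832 yaw 81.75 zax [ 7.0e-04  2.4e-03 -1.0e+00] Fx_g -8.84 Fy -0.59 Fz -0.1
```

Follower home: the force climbed past the 5 N plateau to 8.8 N. Draw the stick out.

Emit:
send_rows(
  motion=[
    [0,0,0,3,0,0,1],
    [0,0,0,10,0,0,1],
    [0,0,0,18,0,0,1],
    [0,0,0,22,0,0,1],
    [0,0,0,25,0,0,1],
    [0,0,0,25,0,0,1],
    [0,0,0,25,0,0,1],
    [0,0,0,25,0,0,1],
    [0,0,0,20,0,0,1],
    [0,0,0,10,0,0,1],
  ],
)

```text
time_s: 23.35
eef_pos: [0.6135, 0.194, 0.0829]
eef_rot: [0.0, 0.756, 0.655, -0.0]
wrist_force: [-0.3, -0.6, -1.2]
opening: 0.278
grasp_force: 58.9
```

Emit:
send_rows(
  motion=[
    [0,0,0,0,0,0,1],
    [0,0,0,0,0,0,1],
    [0,0,0,0,0,2,1],
    [0,0,0,0,0,2,1],
    [0,0,0,0,0,1,1],
    [0,0,0,0,0,1,1],
    [0,0,0,0,0,0.5,1],
    [0,0,0,0,0,0,1],
    [0,0,0,0,0,0,1],
    [0,0,0,0,0,0,1],
  ],
)

```text
time_s: 24.35
eef_pos: [0.6136, 0.1925, 0.0766]
eef_rot: [0.0, 0.756, 0.654, 0.0]
wrist_force: [-0.2, 0.3, -1.6]
opening: 0.273
grasp_force: 58.9
```

```bash
python3 s.py
```

```text
t 24.35 TCPx_g -247.2 lateral err 0.19 z 0.0766 yaw 81.74 zax [ 1.e-04  0.e+00 -1.e+00] Fx_g -0.28 Fy -0.21 Fz -1.56
```

Lower the last 1.5 mm, open, and retreat upward.

Emit:
send_rows(
  motion=[
    [0,0,0,0,0,0.6,1],
    [0,0,0,0,0,0.6,1],
    [0,0,0,0,0,0.3,1],
    [0,0,0,0,0,0,1],
    [0,0,0,0,0,0,-1],
    [0,0,0,0,0,0,-1],
    [0,0,0,0,0,0,-1],
    [0,0,0,0,0,0,-1],
    [0,0,0,0,0,0,-1],
    [0,0,0,0,0,0,-1],
  ],
)

```text
time_s: 25.35
eef_pos: [0.6135, 0.1924, 0.075]
eef_rot: [0.0, 0.756, 0.654, -0.0]
wrist_force: [-0.6, 0.0, -0.5]
opening: 1.002
grasp_force: 0.0
```

Emit:
send_rows(
  motion=[
    [0,0,0,0,0,0,-1],
    [0,0,0,0,0,0,-1],
    [0,0,0,0,0,-10,-1],
    [0,0,0,0,0,-20,-1],
    [0,0,0,0,0,-30,-1],
    [0,0,0,0,0,-30,-1],
    [0,0,0,0,0,-30,-1],
    [0,0,0,0,0,-20,-1],
    [0,0,0,0,0,-10,-1],
    [0,0,0,0,0,0,-1],
  ],
)

```text
time_s: 26.35
eef_pos: [0.6145, 0.1926, 0.2272]
eef_rot: [0.001, 0.756, 0.654, 0.002]
wrist_force: [0.6, 1.1, -0.5]
opening: 1.002
grasp_force: 0.0
```

```bash
python3 s.py
python3 - <<'E'
from h import *;from bench import ctrl
s=ctrl.camera("scene");b=cv2.resize(s["color"][80:260,150:340,::-1],(633,600),interpolation=cv2.INTER_CUBIC);cv2.imwrite("pics/scene3c.png",b)
E
```

```text
t 26.35 TCPx_g -247.4 lateral err 1.06 z 0.2272 yaw 81.74 zax [ 3.6e-03  5.0e-04 -1.0e+00] Fx_g -1.17 Fy 0.45 Fz -0.52
```

View pics/scene3c.png

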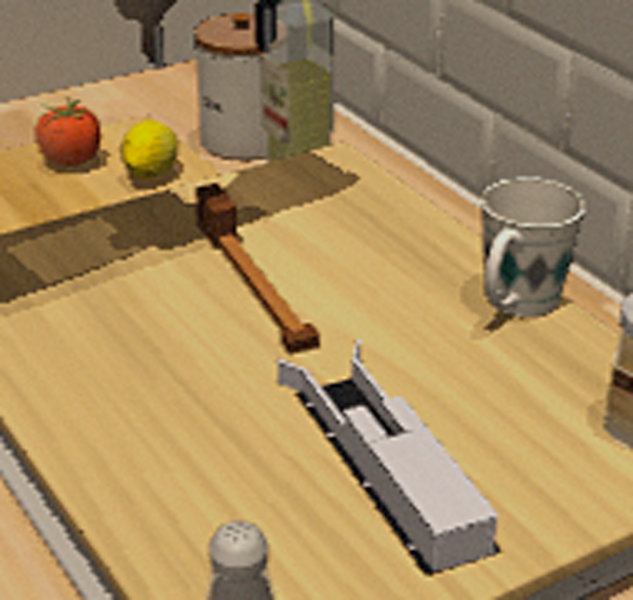

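The stick lies flat on the board, its head at (300,335) clear of the mouth at (320,375). The trough is empty with the capsule inside, and the bystanders are unmoved.

```bash
python3 -c "
from bench import ctrl;print(ctrl.hand_in())"
```

```text
the job is handed in; nothing more can be done
None
```

The job is handed in at about 26 s of the 48 s allowed, with no verdict shown: the capsule was fed in until the push force reached 8.8 N (follower home), and the stick was drawn out and laid flat on the board about 45 mm before the mouth, with the mug, salt and honey not disturbed.

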